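# Put the washed cutlery away in the cutlery tray

### The job

Put the cutlery away: the peeler lying across the tray's dividers belongs lengthwise in the empty bay on the robot's side of the tray, and the loose fork, tablespoon and teaspoon each belong flat in the lane that already holds one of its kind, lengthwise beside that piece and not on top of it. The pieces already in the tray, the stove lighter and the spice jar stay where they are.

Things in the scene. Friction and masses are not known exactly. Their poses are not given: they have to be found in the camera images.
- tray: Bamboo cutlery tray, fixed, 325 (x, away from robot) x 386 x 40 mm high; origin: centre of underside, z up. Floor 6 mm thick, walls 9, dividers 7 mm (tops at 39 mm). Three lanes along x, each 222 x 118 mm inside, centred at x = +42.5, y = -125, 0, +125 mm; at the front (robot's side) an empty cross bay, 78 mm in x, 368 mm in y, centred at x = -114.5, y = 0.
- loose_fork: Steel table fork lying on the worktop to the robot's right of the tray, 196 mm long, 27 mm wide at the prongs, 13 mm thick (24 mm wide to the fingers at its origin, flat sides 2 to 8 mm up). Origin: centre of its underside; its own x runs along its length towards the prongs, z up. 
- loose_spoon: Steel tablespoon lying on the worktop to the right of the tray, 191 mm long, 38 mm wide at the bowl, 13 mm thick (30 mm wide to the fingers at its origin, flat sides 3 to 10 mm up). Origin: centre of its underside; its own x runs along its length towards the bowl, z up. 
- loose_teaspoon: Steel teaspoon (clearly shorter) lying on the worktop to the right of the tray, 130 mm long, 26 mm wide at the bowl, 11 mm thick (21 mm wide to the fingers at its origin, flat sides 2 to 8 mm up). Origin: centre of its underside; its own x runs along its length towards the bowl, z up. 
- loose_peeler: White-handled vegetable peeler, 170 mm long, 25 mm wide, 17 mm thick; at the start it lies across the tray, bridging the middle lane on top of the two lane dividers and jutting out over the side lanes. Origin: centre of its underside; its own x runs along its length, z up.
- tray_fork: Fork already in the tray; its lane is the forks'. Same size as the loose one, lying lengthwise on the lane floor about 37 mm to the tray's -y side of the lane's centre line, the rest of the lane free. Origin: centre of its underside; its own x runs along its length towards the prongs, z up. 
- tray_spoon: The tablespoon that already lies in a lane of the tray and marks it as the tablespoons'; same size as the loose one, lying as the fork does in its lane. Origin: centre of its underside; its own x runs along its length towards the bowl, z up. 
- tray_teaspoon: The teaspoon that already lies in a lane of the tray and marks it as the teaspoons'; same size as the loose one, lying as the fork does in its lane. Origin: centre of its underside; its own x runs along its length towards the bowl, z up. 
- stove_lighter: Long stove lighter with a blue-green handle, 235 mm long, 24 mm wide, 23 mm high, lying among the loose cutlery; stays where it is. Origin: centre of its underside; its x runs along its length towards the metal tip.
- spice_jar: Spice jar with a black cap, 41 mm across, 105 mm tall, standing to the right of the tray, between it and the sink; stays where it is. Origin: centre of its underside.

How it is judged:
By the outcome, as a careful person would: the job done as asked, in the order asked, and still so for the second after the job is handed in, with the robot touching nothing.
It also fails if it takes over 115 s, if anything falls off the work surface, if the arm or the gripper's body presses on something with over 40 N, if the wrist force passes 120 N, or if a joint passes its speed limit or range.

### The arm

A 6-joint arm with a two-finger parallel gripper is mounted at the origin on a cart in front of the work surface, level with it; the furniture and walls round the work are solid. World frame = base frame: x ahead of the robot, y to its left, z up, the work surface at z = 0. Lengths are in m, angles in rad, forces in N, time in s.
With the tool pointing down it reaches from about 0.35 to 0.975 m from the base axis. Payload 17.4 kg.
Tool frame: the origin (TCP) lies at the very end of the fingers, on their centre line; the grasp point (between the pads) lies arm.hold_point_z behind it (arm.hold_point_z is the distance from the TCP to the grasp point, in m); z points along the fingers, y is the line along which they close (so a half turn about z gives the same grasp; the last joint's range is limited). The gripper opens to 85 mm and grips with 20 to 120 N. Pads are 22 mm wide; open, the fingers measure 114 mm over their backs; the gripper's body (76 mm by 85 mm) begins 54 mm behind the grasp point. The pads swing forward as they close: fully open they stand 13 mm farther back than shut.
Start: joints at [1.119, 0.116, 1.442, -0, 1.584, -0.038], TCP at [0.271, 0.618, 0.231] pointing down, gripper open.
Joint ranges: [-2.83, 2.83], [-0.83, 2.19], [0.07, 2.5], [-1.14, 4.28], [0.01, 3], [-2.97, 2.97]. Speed limits (rad/s): [1.89, 1.89, 2.22, 3.14, 3.14, 3.14].

### API

Orientations are given as a rotation vector (axis times angle).
In Python, from plant import arm, eyes, probe_bus gives the robot as it stands (arm), with the cameras (eyes) and the readings (probe_bus).
- The arm moves only by the tool shift_gripper, called after ">>>" as name(argument=value, ...), one argument or row to a line, values as JSON. Schema: {"type":"object","properties":{"deltas":{"type":"array","items":{"type":"object","properties":{"r":{"type":"array","items":{"type":"number"},"minItems":3,"maxItems":3},"d":{"type":"array","items":{"type":"number"},"minItems":3,"maxItems":3},"jaw":{"type":"number"}},"additionalProperties":false,"required":["jaw"]},"minItems":1,"maxItems":8},"only":{"type":"string"},"quiet":{"type":"boolean"},"lines":{"type":"string"}},"required":["deltas"],"additionalProperties":false}. deltas is a list of rows, 1 to 8 of them, each an object with the fields r (a list: a rotation vector rx, ry, rz in units of 0.2 rad), d (a list: dx, dy, dz in units of 100 mm), jaw (the opening from 0.0 (shut) to 1.0 (fully open)); a field left out counts as zero (the opening has to be given); each row is the pose to reach, as a shift and turn from the pose commanded when the call began, along the tool's axes at that moment; what a row does not reach only later rows make up. A row lasts 1/12 s, in which the tool goes at most 0.0417 m and 0.125 rad, less where a joint would pass 70% of its speed; a pose out of reach is approached as far as the arm can. The fingers move at their own pace and stop on an object; the grip force is fixed at half the most. Time passes only in rows, so rows that do not move let the fingers close. The tool returns the time, the measured TCP pose, the force, the opening and the grip force at its end. only (a regular expression) keeps the lines of the reply that match it, lines (a string "A,B") keeps lines A to B, and quiet returns only ok. Input that does not fit is refused with a message, and nothing moves.
- probe_bus.read_state(): the state, without advancing time (a new reading comes with each control period).
- eyes.snapshot(name): name is "scene" or "top" or "wrist"; returns a dict with "color" (384x512x3 uint8, red, green, blue), "intrinsics" (3x3 intrinsics, pixels), "rvec" (rotation vector, rad) and "tvec" (3), from world to camera coordinates, as OpenCV has them. Camera axes: x right, y down, z forward; pixel columns grow to the right and rows downward; lengths in m; the calibration is good to about 2 mm. A picture is of the moment at which its call begins. There is no depth.
- arm.close_job(): hands the job in; it is judged then, once.
The state is a dict: "time": time; "joint_pos": joint angles; "dq": joint speeds; "effort": joint torques, N m; "tool_pos": TCP position; "ee_rot": TCP orientation; "contact_force": force on the tool from outside, world axes, zero at the start; "ft_torque": the same for the moment, N m; "width": opening from 0.0 (shut) to 1.0 (fully open); "grasp_force": force on a finger pad.
Only numpy, scipy, OpenCV 4.12 (cv2) and the standard library are available. Lean on these libraries where they do the work, as an engineer would, in place of code of your own. Each camera call takes 0.05 s, during which the arm holds its last target. There are 200 camera calls.

## Working session

There is one attempt and no reset: what is moved stays moved. The work goes in short steps, Python scripts to look and compute and a tool call to move; the robot and the scene stay as the last step left them, time stands still between calls to the robot, and variables do not carry over. Pictures are saved under pics/ and viewed, at most 17 in all, crops included, and the job is handed in when it is done.

```bash
ls; mkdir -p pics
```

Run:
```python
from plant import arm, eyes, probe_bus
import cv2,numpy as np
print(probe_bus.read_state(), arm.hold_point_z)
for n in("top","scene"):
    s=eyes.snapshot(n); cv2.imwrite(f"pics/{n}0.png",cv2.cvtColor(s["color"],cv2.COLOR_RGB2BGR)); print(n,s["intrinsics"],s["rvec"],s["tvec"], (-cv2.Rodrigues(s["rvec"])[0].T@np.array(s["tvec"]).reshape(3)))
```

```text
pics
plant.py
{'time': 0.0, 'joint_pos': array([ 1.11918817e+00,  1.16530497e-01,  1.44229314e+00,  1.19427864e-05,
        1.58397971e+00, -3.78059720e-02]), 'dq': array([-0.00033278, -0.00043441, -0.0007742 , -0.00100365, -0.00199423,
        0.00017651]), 'effort': array([-1.12769517e-04, -7.31986713e+01, -6.32507873e+01, -1.47020246e-04,
        6.20718914e-03,  4.25299766e-05]), 'tool_pos': array([0.27133856, 0.61785361, 0.23051484]), 'ee_rot': array([-6.45308364e-01, -3.07429056e+00,  1.84036820e-03]), 'contact_force': array([ 0.67539989, -0.44705828, -0.32939067]), 'ft_torque': array([-0.02951758,  0.00918036,  0.01174392]), 'grasp_force': 0.0, 'width': 0.9951945719874185} 0.0187
top [[414.6200725    0.         258.9935951 ]
 [  0.         414.6200725  199.73796826]
 [  0.           0.           1.        ]] [ 2.10761381 -2.13315295  0.16282685] [-0.05448633  0.55797761  1.02001254] [ 0.37167051 -0.08277603  1.09988295]
scene [[357.32860991   0.         256.88572022]
 [  0.         357.32860991 191.7402765 ]
 [  0.           0.           1.        ]] [ 2.30863768 -0.90072447  0.29980072] [-0.48411674  0.28251227  0.86979676] [ 0.14476668 -0.58216132  0.84312479]
```

Run:
```python
import cv2
a=cv2.imread("pics/top0.png"); cv2.imwrite("pics/top0b.png",cv2.resize(a,(800,600),interpolation=cv2.INTER_CUBIC))
```

```text
(no output)
```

View pics/top0b.png

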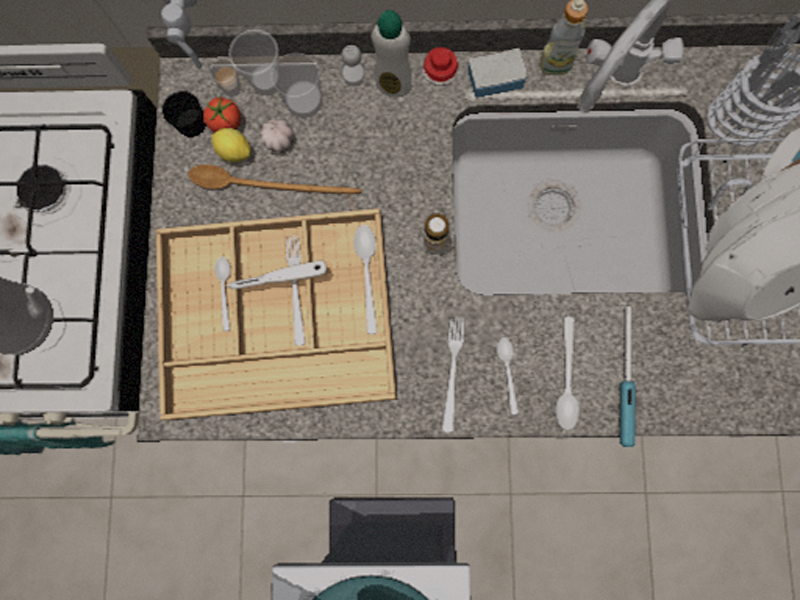

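View pics/scene0.png

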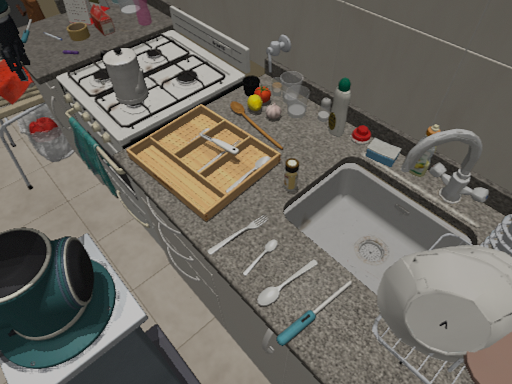

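Top view (zoomed ×1.5625): the tray has corners near (158,230), (380,210), (395,397) and (163,417). Its lanes from left to right hold the teaspoon, the fork (under the peeler) and the tablespoon. Loose pieces: fork (453,375), teaspoon (508,375), tablespoon (568,375), lighter (628,375), and the jar at (436,230).

Create h.py:
```python
import cv2,numpy as np
from scipy.spatial.transform import Rotation as R
from plant import arm, eyes, probe_bus
def snap(n,f=None):
    s=eyes.snapshot(n)
    if f: cv2.imwrite(f"pics/{f}.png",cv2.cvtColor(s["color"],cv2.COLOR_RGB2BGR))
    return s
def ray(s,uv,z):
    "pixels (N,2) -> world points on plane z"
    Rm=cv2.Rodrigues(np.array(s["rvec"]))[0]; c=-Rm.T@np.array(s["tvec"]).reshape(3)
    uv=np.atleast_2d(uv).astype(float); d=np.c_[uv,np.ones(len(uv))]@np.linalg.inv(s["intrinsics"]).T@Rm
    return c+d*((z-c[2])/d[:,2])[:,None]
def axis(P):
    "points -> midpoint of length, angle(rad), length, width (minAreaRect)"
    (c,(w,h),a)=cv2.minAreaRect((P[:,:2]*1000).astype(np.float32))
    a=np.deg2rad(a); 
    if h>w: a+=np.pi/2; w,h=h,w
    return np.array(c)/1000,a,w,h
```

Run:
```python
from h import *
s=snap("top"); im=s["color"]; hsv=cv2.cvtColor(im,cv2.COLOR_RGB2HSV)
# tray
m=cv2.inRange(hsv,(10,70,90),(28,255,255)); m=cv2.morphologyEx(m,cv2.MORPH_CLOSE,np.ones((5,5)))
m[:, 255:]=0; m[:128]=0
cs=max(cv2.findContours(m,0,2)[0],key=cv2.contourArea)
P=ray(s,cs[:,0,:],0.04); print("tray",axis(P)); q=cv2.approxPolyDP(cs,8,True)[:,0]; print(q.tolist(), ray(s,q,.04).round(3).tolist())
# bright pieces
for name,(x0,y0,x1,y1),z,t in [("fork",(278,195,305,282),.006,0),("teasp",(312,210,338,270),.005,0),("spoon",(350,195,378,280),.006,0),("peeler",(142,160,216,190),.05,1)]:
    c=im[y0:y1,x0:x1].astype(int); mn=c.min(2); sat=c.max(2)-mn
    k=((mn>150)&(sat<35)).astype(np.uint8)
    k=cv2.morphologyEx(k,cv2.MORPH_CLOSE,np.ones((3,3)))
    n,l,st,_=cv2.connectedComponentsWithStats(k); i=1+st[1:,4].argmax()
    v,u=np.nonzero(l==i); P=ray(s,np.c_[u+x0,v+y0],z); print(name,len(u),axis(P),u.min()+x0,u.max()+x0,v.min()+y0,v.max()+y0)
    cv2.imwrite(f"pics/m_{name}.png",(l==i)*255)
big=cv2.resize(cv2.cvtColor(im[125:290,95:420],cv2.COLOR_RGB2BGR),None,fx=2.4,fy=2.4,interpolation=cv2.INTER_CUBIC); cv2.imwrite("pics/crop.png",big)
```

```text
tray (array([0.56354974, 0.1607002 ]), np.float64(1.6496936475438493), 386.9665832519531, 326.31854248046875)
[[242, 134], [101, 146], [102, 267], [252, 255]] [[0.738, -0.017, 0.04], [0.711, 0.361, 0.04], [0.39, 0.34, 0.04], [0.417, -0.042, 0.04]]
fork 382 (array([ 0.45489923, -0.14039931]), np.float64(3.052873037141275), 185.51907348632812, 24.680551528930664) 283 296 206 276
teasp 235 (array([ 0.45568985, -0.23400237]), np.float64(0.1147054357521016), 127.47834014892578, 24.154523849487305) 318 331 216 264
spoon 485 (array([ 0.45926709, -0.33092023]), np.float64(3.0857385755217246), 186.58348083496094, 33.56782150268555) 356 369 203 274
peeler 571 (array([0.63011487, 0.15946393]), np.float64(1.6548920630902784), 172.77134704589844, 67.31824493408203) 142 207 160 189[ WARN:0@1.578] global loadsave.cpp:1063 imwrite_ Unsupported depth image for selected encoder is fallbacked to CV_8U.
```

View pics/crop.png

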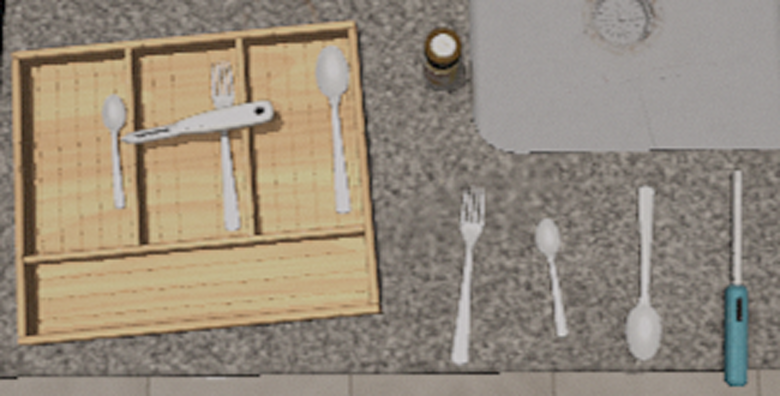

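The tray rectangle measures 387×326 mm against 386×325, so the tray pose can be trusted: centre (0.5635, 0.1607), yaw 0.079. In the crop, the peeler runs from its tip at (125,138) to its handle end at (273,108). The loose tablespoon's bowl faces the robot, and the loose fork and teaspoon point away from it.

Add to h.py:
```python
TC=np.array([.5635,.1607]); TY=.0789
def tray(x,y): 
    c,s=np.cos(TY),np.sin(TY); return TC+np.array([c*x-s*y,s*x+c*y])
def go(x,y,z,yaw):
    "shift from now to a tool-down pose with the tool's y at world yaw"
    st=probe_bus.read_state(); A=R.from_rotvec(st["ee_rot"]); T=A.as_matrix()
    tx=np.array([np.cos(yaw+np.pi/2),np.sin(yaw+np.pi/2),0]); ty=np.array([np.cos(yaw),np.sin(yaw),0])
    rv=(A.inv()*R.from_matrix(np.c_[tx,ty,[0,0,-1]])).as_rotvec()
    d=T.T@(np.array([x,y,z])-st["tool_pos"])
    print("rv",rv.round(3),"d",d.round(4),"j6 now",st["joint_pos"][5].round(2),"t",st["time"])
```

Run:
```python
from h import *
s=snap("top")
for n,p,z in[("peeler",[[147,182.5],[208.8,170]],.047),("jar",[[95+443/2.4,125+45/2.4]],.105),("fork",[[95+460/2.4,125+362/2.4],[95+472/2.4,125+187/2.4]],.007),
 ("lighter",[[95+737/2.4,125+170/2.4],[95+737/2.4,125+385/2.4]],.011),("tfork",[[95+233/2.4,125+229/2.4],[95+222/2.4,125+64/2.4]],.014),("tspoon",[[95+343/2.4,125+211/2.4],[95+331/2.4,125+46/2.4]],.014),("ttea",[[95+121/2.4,125+206/2.4],[95+113/2.4,125+95/2.4]],.014)]:
    P=ray(s,p,z)[:,:2]; print(n,P.round(4).tolist(),P.mean(0).round(4)); 
    if len(P)>1:
        d=P[1]-P[0]; print("   len",np.hypot(*d).round(3),"ang",np.arctan2(d[1],d[0]).round(3))
    c,sn=np.cos(TY),np.sin(TY); print("   tray frame",((P.mean(0)-TC)@np.array([[c,-sn],[sn,c]])).round(3))
print("bay",tray(-.1145,0)); print("lanes",[tray(.0425,y).round(4).tolist() for y in(-.105,.02,.145)])
c=ray(s,[[147,182.5],[208.8,170]],.047)[:,:2]; d=c[1]-c[0]; m=c.mean(0); yaw=np.arctan2(d[1],d[0])
print(m,yaw)
for pl in (yaw+np.pi/2,yaw-np.pi/2): go(m[0],m[1],.13,pl)
```

```text
peeler [[0.6074, 0.2312], [0.6384, 0.0695]] [0.6229 0.1504]
   len 0.165 ang -1.381
   tray frame [ 0.058 -0.015]
jar [[0.6883, -0.1152]] [ 0.6883 -0.1152]
   tray frame [ 0.103 -0.285]
fork [[0.3635, -0.13], [0.5547, -0.1475]] [ 0.4591 -0.1387]
   len 0.192 ang -0.091
   tray frame [-0.128 -0.29 ]
lighter [[0.569, -0.4399], [0.3365, -0.4238]] [ 0.4528 -0.4319]
   len 0.233 ang 3.072
   tray frame [-0.157 -0.582]
tfork [[0.5102, 0.1172], [0.6991, 0.1331]] [0.6047 0.1251]
   len 0.19 ang 0.084
   tray frame [ 0.038 -0.039]
tspoon [[0.5287, -0.0043], [0.7183, 0.0091]] [0.6235 0.0024]
   len 0.19 ang 0.071
   tray frame [ 0.047 -0.163]
ttea [[0.5375, 0.2424], [0.6648, 0.2563]] [0.6012 0.2494]
   len 0.128 ang 0.109
   tray frame [0.045 0.085]
bay [0.44935621 0.15167532]
lanes [[0.6141, 0.0594], [0.6043, 0.184], [0.5944, 0.3086]]
[0.62288821 0.15035673] -1.3809054911939476
rv [-0.001  0.     0.967] d [-0.5099 -0.2867  0.101 ] j6 now -0.04 t 0.2
rv [-0.000e+00 -1.000e-03 -2.175e+00] d [-0.5099 -0.2867  0.101 ] j6 now -0.04 t 0.2
```

Careful with the scale: shifts go in units of 100 mm and turns go in units of 0.2 rad. That gives: -0.51 m is -5.1, -0.287 m is -2.87, 0.967 rad is 4.835.

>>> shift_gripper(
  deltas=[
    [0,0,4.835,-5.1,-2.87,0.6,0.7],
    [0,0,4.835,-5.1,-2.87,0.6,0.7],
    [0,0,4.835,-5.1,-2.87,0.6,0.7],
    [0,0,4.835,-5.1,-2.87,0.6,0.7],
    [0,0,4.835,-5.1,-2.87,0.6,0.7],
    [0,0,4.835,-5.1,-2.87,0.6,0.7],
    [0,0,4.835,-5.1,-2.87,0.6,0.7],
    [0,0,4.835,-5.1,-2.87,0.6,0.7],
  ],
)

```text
refused: deltas[0]: [0, 0, 4.835, -5.1, -2.87, 0.6, 0.7] is not of type 'object' (schema: type "object"). Nothing was moved.
```

Wrong form. The message asks for a list of objects, one for each row, so I'll send the same numbers that way.

>>> shift_gripper(
  deltas=[
    {"r":[0,0,4.835],"d":[-5.1,-2.87,0.6],"jaw":0.7},
    {"r":[0,0,4.835],"d":[-5.1,-2.87,0.6],"jaw":0.7},
    {"r":[0,0,4.835],"d":[-5.1,-2.87,0.6],"jaw":0.7},
    {"r":[0,0,4.835],"d":[-5.1,-2.87,0.6],"jaw":0.7},
    {"r":[0,0,4.835],"d":[-5.1,-2.87,0.6],"jaw":0.7},
    {"r":[0,0,4.835],"d":[-5.1,-2.87,0.6],"jaw":0.7},
    {"r":[0,0,4.835],"d":[-5.1,-2.87,0.6],"jaw":0.7},
    {"r":[0,0,4.835],"d":[-5.1,-2.87,0.6],"jaw":0.7},
  ],
)

```text
time: 0.87
tool_pos: [0.4714, 0.3511, 0.1972]
ee_rot: [2.009, 2.415, 0.0]
contact_force: [1.2, 0.7, -0.6]
width: 0.7
grasp_force: 0.0
```

```bash
python3 -c "
from h import *
go(.6229,.1504,.09,.19)"
```

```text
rv [ 0.    -0.    -0.007] d [-0.225   0.1124  0.1072] j6 now 0.41 t 0.8667
```

>>> shift_gripper(
  deltas=[
    {"r":[0,0,-0.035],"d":[-2.25,1.124,1.07],"jaw":0.7},
    {"r":[0,0,-0.035],"d":[-2.25,1.124,1.07],"jaw":0.7},
    {"r":[0,0,-0.035],"d":[-2.25,1.124,1.07],"jaw":0.7},
    {"r":[0,0,-0.035],"d":[-2.25,1.124,1.07],"jaw":0.7},
    {"r":[0,0,-0.035],"d":[-2.25,1.124,1.07],"jaw":0.7},
    {"r":[0,0,-0.035],"d":[-2.25,1.124,1.07],"jaw":0.7},
    {"r":[0,0,-0.035],"d":[-2.25,1.124,1.07],"jaw":0.7},
    {"r":[0,0,-0.035],"d":[-2.25,1.124,1.07],"jaw":0.7},
  ],
)

```text
time: 1.53
tool_pos: [0.6244, 0.1495, 0.0873]
ee_rot: [-1.995, -2.425, 0.005]
contact_force: [-0.4, -0.2, -0.5]
width: 0.701
grasp_force: 0.0
```

```bash
python3 -c "
from h import *
go(.6229,.1504,.03,.19)
snap('wrist','w1')"
```

```text
rv [-0.003  0.001  0.004] d [ 0.0012 -0.0011  0.0573] j6 now 0.0 t 1.5333
```

View pics/w1.png

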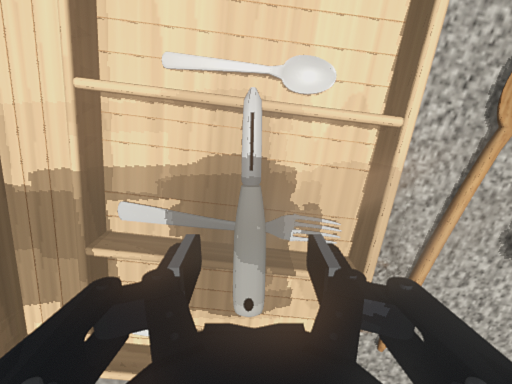

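The wrist view shows the peeler (250,90)–(248,305) centred between the fingers (180 and 330) and parallel to the pads. Descend and grip.

Scaled: 0.058 m is 0.58, 0.05 m is 0.5.

>>> shift_gripper(
  deltas=[
    {"d":[0.01,-0.01,0.3],"jaw":0.7},
    {"d":[0.01,-0.01,0.5],"jaw":0.7},
    {"d":[0.01,-0.01,0.58],"jaw":0.7},
    {"d":[0.01,-0.01,0.58],"jaw":0.0},
    {"d":[0.01,-0.01,0.58],"jaw":0.0},
    {"d":[0.01,-0.01,0.58],"jaw":0.0},
    {"d":[0.01,-0.01,0.58],"jaw":0.0},
    {"d":[0.01,-0.01,0.58],"jaw":0.0},
  ],
)

```text
time: 2.25
tool_pos: [0.6231, 0.1545, 0.0343]
ee_rot: [1.991, 2.428, 0.004]
contact_force: [-1.6, 2.1, 6.8]
width: 0.277
grasp_force: 59.9
```

>>> shift_gripper(
  deltas=[
    {"jaw":0},
    {"jaw":0},
    {"d":[0,0,-0.4],"jaw":0},
    {"d":[0,0,-0.8],"jaw":0},
    {"d":[0,0,-0.8],"jaw":0},
    {"d":[0,0,-0.8],"jaw":0},
  ],
)

```text
time: 2.75
tool_pos: [0.6237, 0.1543, 0.1161]
ee_rot: [1.99, 2.426, 0.007]
contact_force: [-0.4, -0.2, -1.3]
width: 0.279
grasp_force: 59.2
```

```bash
python3 -c "
from h import *
p=tray(-.1145,0); print(p)
go(p[0],p[1],.11,TY)
snap('wrist','w2')"
```

```text
[0.44935621 0.15167532]
rv [ 0.006 -0.     0.118] d [ 0.0315 -0.1715  0.0051] j6 now 0.01 t 2.75
```

Scaled: 0.005 m is 0.05, -0.1715 m is -1.715, 0.118 rad is 0.59.

>>> shift_gripper(
  deltas=[
    {"r":[0,0,0.59],"d":[0.31,-1.715,0.05],"jaw":0},
    {"r":[0,0,0.59],"d":[0.31,-1.715,0.05],"jaw":0},
    {"r":[0,0,0.59],"d":[0.31,-1.715,0.05],"jaw":0},
    {"r":[0,0,0.59],"d":[0.31,-1.715,0.05],"jaw":0},
    {"r":[0,0,0.59],"d":[0.31,-1.715,0.05],"jaw":0},
    {"r":[0,0,0.59],"d":[0.31,-1.715,0.05],"jaw":0},
    {"r":[0,0,0.59],"d":[0.31,-1.715,0.05],"jaw":0},
  ],
)

```text
time: 3.38
tool_pos: [0.448, 0.1509, 0.1071]
ee_rot: [2.131, 2.308, 0.0]
contact_force: [0.1, -0.1, -0.2]
width: 0.279
grasp_force: 59.3
```

```bash
python3 -c "
from h import *
p=tray(-.1145,0)
go(p[0],p[1],.010,TY)
snap('wrist','w2')"
```

```text
rv [0. 0. 0.] d [0.0007 0.0013 0.0971] j6 now 0.19 t 3.3833
```

View pics/w2.png

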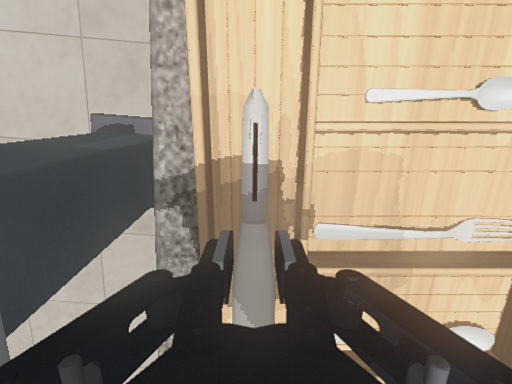

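The peeler is held square at (255,90–320), over the middle of the bay (walls at columns 200 and 308). Lower it, release it, then look.

>>> shift_gripper(
  deltas=[
    {"d":[0.01,0.01,0.4],"jaw":0},
    {"d":[0.01,0.01,0.7],"jaw":0},
    {"d":[0.01,0.01,0.9],"jaw":0},
    {"d":[0.01,0.01,0.97],"jaw":0},
    {"d":[0.01,0.01,0.97],"jaw":0},
    {"d":[0.01,0.01,0.97],"jaw":0},
    {"d":[0.01,0.01,0.97],"jaw":0.4},
    {"d":[0.01,0.01,0.97],"jaw":0.4},
  ],
)

```text
time: 4.1
tool_pos: [0.45, 0.1521, 0.0118]
ee_rot: [2.131, 2.307, 0.003]
contact_force: [-0.2, 0.7, -0.6]
width: 0.401
grasp_force: 0.0
```

>>> shift_gripper(
  deltas=[
    {"jaw":0.4},
    {"jaw":0.4},
    {"d":[0,0,-0.3],"jaw":0.4},
    {"d":[0,0,-0.7],"jaw":0.4},
    {"d":[0,0,-1.1],"jaw":0.4},
    {"d":[0,0,-1.4],"jaw":0.4},
    {"d":[0,0,-1.4],"jaw":0.4},
  ],
)

```text
time: 4.68
tool_pos: [0.451, 0.1525, 0.1576]
ee_rot: [2.129, 2.304, 0.012]
contact_force: [1.3, 0.3, 1.7]
width: 0.398
grasp_force: 0.0
```

```bash
python3 -c "
from h import *
s=snap('wrist','w3')
st=probe_bus.read_state(); print(st['joint_pos'].round(2))
go(.460,-.140,.12,np.pi/2-.09)
go(.460,-.140,.12,-np.pi/2-.09)"
```

```text
[ 0.27 -0.31  1.96 -0.    1.48  0.19]
rv [ 0.006  0.003 -1.402] d [-0.2922 -0.0136  0.0339] j6 now 0.19 t 4.7333
rv [ 0.003 -0.006  1.74 ] d [-0.2922 -0.0136  0.0339] j6 now 0.19 t 4.7333
```

View pics/w3.png

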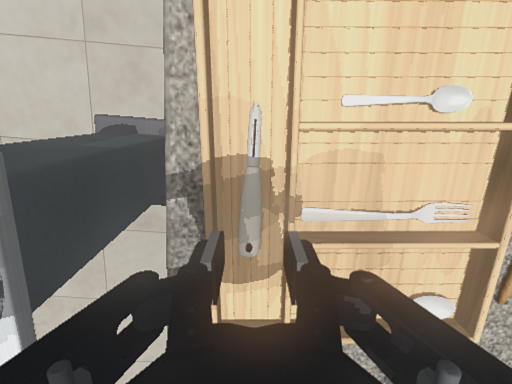

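The peeler lies lengthwise on the bay floor at (252,105–255), and the tray pieces haven't moved. Next is the fork.

>>> shift_gripper(
  deltas=[
    {"r":[0,0,-7.01],"d":[-2.92,-0.136,0],"jaw":0.65},
    {"r":[0,0,-7.01],"d":[-2.92,-0.136,0],"jaw":0.65},
    {"r":[0,0,-7.01],"d":[-2.92,-0.136,0],"jaw":0.65},
    {"r":[0,0,-7.01],"d":[-2.92,-0.136,0],"jaw":0.65},
    {"r":[0,0,-7.01],"d":[-2.92,-0.136,0],"jaw":0.65},
    {"r":[0,0,-7.01],"d":[-2.92,-0.136,0],"jaw":0.65},
    {"r":[0,0,-7.01],"d":[-2.92,-0.136,0],"jaw":0.65},
    {"r":[0,0,-7.01],"d":[-2.92,-0.136,0],"jaw":0.65},
  ],
  quiet=true,
)

```text
ok
```

```bash
python3 -c "
from h import *
go(.460,-.140,.08,np.pi/2-.09)"
```

```text
rv [ 0.    -0.001 -0.54 ] d [-0.0046 -0.0026  0.0697] j6 now -1.28 t 5.4
```

Scaled: 0.07 m is 0.7, -0.005 m is -0.05, -0.54 rad is -2.7.

>>> shift_gripper(
  deltas=[
    {"r":[0,0,-2.7],"d":[-0.05,-0.03,0.7],"jaw":0.65},
    {"r":[0,0,-2.7],"d":[-0.05,-0.03,0.7],"jaw":0.65},
    {"r":[0,0,-2.7],"d":[-0.05,-0.03,0.7],"jaw":0.65},
    {"r":[0,0,-2.7],"d":[-0.05,-0.03,0.7],"jaw":0.65},
    {"r":[0,0,-2.7],"d":[-0.05,-0.03,0.7],"jaw":0.65},
    {"r":[0,0,-2.7],"d":[-0.05,-0.03,0.7],"jaw":0.65},
    {"r":[0,0,-2.7],"d":[-0.05,-0.03,0.7],"jaw":0.65},
  ],
)

```text
time: 5.98
tool_pos: [0.4605, -0.1388, 0.0798]
ee_rot: [-0.152, -3.137, -0.0]
contact_force: [-0.2, 0.1, -0.3]
width: 0.648
grasp_force: 0.0
```

```bash
python3 -c "
from h import *
go(.460,-.140,.003,np.pi/2-.09)
snap('wrist','w4')"
```

```text
rv [ 0.    -0.001 -0.007] d [ 0.0004 -0.0012  0.0768] j6 now -1.82 t 5.9833
```

View pics/w4.png

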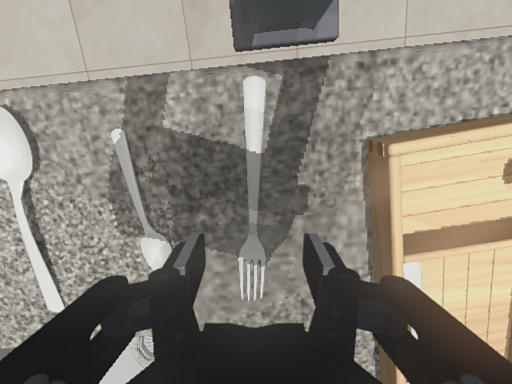

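The fork (254, 80–300) is centred between the fingers (190 and 320) and parallel to them. Descend and grip.

Scaled: 0.077 m is 0.77, 0.073 m is 0.73.

>>> shift_gripper(
  deltas=[
    {"d":[0,-0.01,0.35],"jaw":0.65},
    {"d":[0,-0.01,0.6],"jaw":0.65},
    {"d":[0,-0.01,0.73],"jaw":0.65},
    {"d":[0,-0.01,0.77],"jaw":0.65},
    {"d":[0,-0.01,0.77],"jaw":0.65},
    {"d":[0,-0.01,0.77],"jaw":0},
    {"d":[0,-0.01,0.77],"jaw":0},
    {"d":[0,-0.01,0.77],"jaw":0},
  ],
)

```text
time: 6.7
tool_pos: [0.4615, -0.1403, 0.0048]
ee_rot: [0.149, 3.136, -0.001]
contact_force: [-7.4, 0.3, 14.3]
width: 0.246
grasp_force: 59.5
```

>>> shift_gripper(
  deltas=[
    {"jaw":0},
    {"jaw":0},
    {"jaw":0},
    {"d":[0,0,-0.2],"jaw":0},
    {"d":[0,0,-0.6],"jaw":0},
    {"d":[0,0,-1],"jaw":0},
    {"d":[0,0,-1.2],"jaw":0},
    {"d":[0,0,-1.2],"jaw":0},
  ],
)

```text
time: 7.37
tool_pos: [0.4627, -0.1407, 0.1295]
ee_rot: [0.149, 3.13, -0.004]
contact_force: [0.7, 0.4, 1.0]
width: 0.239
grasp_force: 58.8
```

```bash
python3 -c "
from h import *
p=tray(.0425,.02)
go(p[0],p[1],.12,np.pi/2+TY)
snap('wrist','w5')"
```

```text
rv [-0.003  0.008 -0.174] d [-0.11    0.3366  0.0097] j6 now -1.82 t 7.3667
```

View pics/w5.png

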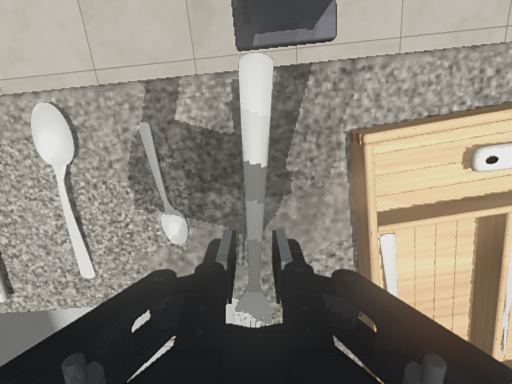

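The fork is held level at (255, 55–320). Carry it over its lane.

Scaled: 0.3366 m is 3.366, -0.11 m is -1.1, -0.174 rad is -0.87.

>>> shift_gripper(
  deltas=[
    {"r":[0,0,-0.87],"d":[-1.1,3.366,0],"jaw":0},
    {"r":[0,0,-0.87],"d":[-1.1,3.366,0],"jaw":0},
    {"r":[0,0,-0.87],"d":[-1.1,3.366,0],"jaw":0},
    {"r":[0,0,-0.87],"d":[-1.1,3.366,0],"jaw":0},
    {"r":[0,0,-0.87],"d":[-1.1,3.366,0],"jaw":0},
    {"r":[0,0,-0.87],"d":[-1.1,3.366,0],"jaw":0},
    {"r":[0,0,-0.87],"d":[-1.1,3.366,0],"jaw":0},
    {"r":[0,0,-0.87],"d":[-1.1,3.366,0],"jaw":0},
  ],
  quiet=true,
)

```text
ok
```

>>> shift_gripper(
  deltas=[
    {"jaw":0},
  ],
  quiet=true,
)

```text
ok
```

```bash
python3 -c "
from h import *
p=tray(.044,.02)
go(p[0],p[1],.10,np.pi/2+TY)
snap('wrist','w6')"
```

```text
rv [ 0.001 -0.001  0.003] d [-0.012   0.0121  0.0216] j6 now -1.42 t 8.1667
```

>>> shift_gripper(
  deltas=[
    {"d":[-0.12,0.12,0.2],"jaw":0},
    {"d":[-0.12,0.12,0.2],"jaw":0},
    {"d":[-0.12,0.12,0.2],"jaw":0},
    {"d":[-0.12,0.12,0.2],"jaw":0},
  ],
)

```text
time: 8.55
tool_pos: [0.6045, 0.1777, 0.1033]
ee_rot: [0.123, -3.139, 0.0]
contact_force: [0.8, -0.5, 0.1]
width: 0.244
grasp_force: 58.9
```

```bash
python3 -c "
from h import *
p=tray(.044,.02)
go(p[0],p[1],.011,np.pi/2+TY)
snap('wrist','w6')"
```

```text
rv [-0.    -0.001 -0.   ] d [-0.0019  0.0063  0.0923] j6 now -1.4 t 8.55
```

View pics/w6.png

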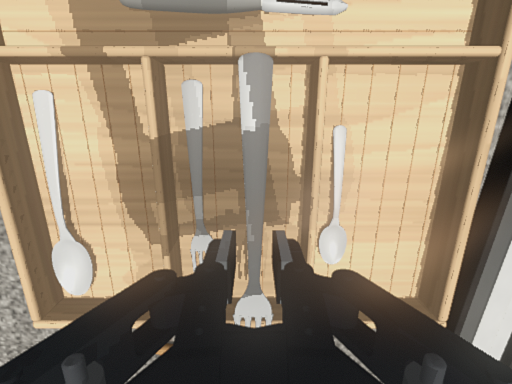

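The fork hangs over the middle lane at column 255, with the tray fork at column 197 and the dividers at 155 and 318. Lower and release.

>>> shift_gripper(
  deltas=[
    {"d":[-0.02,0.06,0.2],"jaw":0},
    {"d":[-0.02,0.06,0.5],"jaw":0},
    {"d":[-0.02,0.06,0.75],"jaw":0},
    {"d":[-0.02,0.06,0.87],"jaw":0},
    {"d":[-0.02,0.06,0.91],"jaw":0},
    {"d":[-0.02,0.06,0.91],"jaw":0},
    {"d":[-0.02,0.06,0.91],"jaw":0.45},
    {"d":[-0.02,0.06,0.91],"jaw":0.45},
  ],
)

```text
time: 9.27
tool_pos: [0.6072, 0.1847, 0.0141]
ee_rot: [-0.124, 3.137, 0.001]
contact_force: [-0.1, -0.0, -0.1]
width: 0.452
grasp_force: 0.0
```

>>> shift_gripper(
  deltas=[
    {"jaw":0.45},
    {"jaw":0.45},
    {"d":[0,0,-0.3],"jaw":0.45},
    {"d":[0,0,-0.7],"jaw":0.45},
    {"d":[0,0,-1.1],"jaw":0.45},
    {"d":[0,0,-1.4],"jaw":0.45},
    {"d":[0,0,-1.4],"jaw":0.45},
  ],
)

```text
time: 9.85
tool_pos: [0.6085, 0.1853, 0.1605]
ee_rot: [-0.124, 3.13, 0.003]
contact_force: [1.0, -0.4, -0.2]
width: 0.45
grasp_force: 0.0
```

```bash
python3 -c "
from h import *
go(.4595,-.331,.09,np.pi/2-.056)
go(.4595,-.331,.09,-np.pi/2-.056)
snap('wrist','w7')"
```

```text
rv [0.002 0.01  0.135] d [ 0.19   -0.5031  0.0678] j6 now -1.39 t 9.85
rv [-0.014  0.004 -3.006] d [ 0.19   -0.5031  0.0678] j6 now -1.39 t 9.85
```

View pics/w7.png

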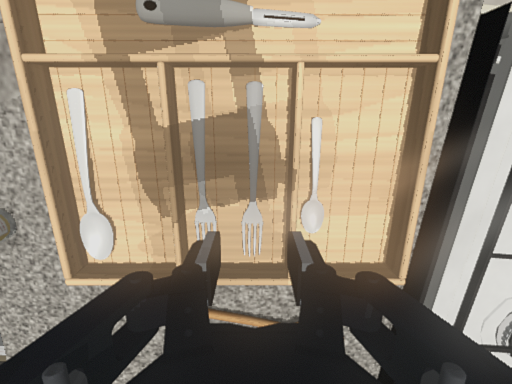

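Both forks lie side by side at columns 200 and 253. Next is the tablespoon.

>>> shift_gripper(
  deltas=[
    {"r":[0,0.05,0.675],"d":[1.9,-5.03,0.2],"jaw":0.7},
    {"r":[0,0.05,0.675],"d":[1.9,-5.03,0.2],"jaw":0.7},
    {"r":[0,0.05,0.675],"d":[1.9,-5.03,0.2],"jaw":0.7},
    {"r":[0,0.05,0.675],"d":[1.9,-5.03,0.2],"jaw":0.7},
    {"r":[0,0.05,0.675],"d":[1.9,-5.03,0.2],"jaw":0.7},
    {"r":[0,0.05,0.675],"d":[1.9,-5.03,0.2],"jaw":0.7},
    {"r":[0,0.05,0.675],"d":[1.9,-5.03,0.2],"jaw":0.7},
    {"r":[0,0.05,0.675],"d":[1.9,-5.03,0.2],"jaw":0.7},
  ],
  quiet=true,
)

```text
ok
```

```bash
python3 -c "
from h import *
go(.4595,-.331,.085,np.pi/2-.056)"
```

```text
rv [-0.    -0.011  0.   ] d [ 0.0413 -0.1968  0.0546] j6 now -1.82 t 10.5667
```

>>> shift_gripper(
  deltas=[
    {"r":[0,-0.055,0],"d":[0.41,-1.97,0.54],"jaw":0.7},
    {"r":[0,-0.055,0],"d":[0.41,-1.97,0.54],"jaw":0.7},
    {"r":[0,-0.055,0],"d":[0.41,-1.97,0.54],"jaw":0.7},
    {"r":[0,-0.055,0],"d":[0.41,-1.97,0.54],"jaw":0.7},
    {"r":[0,-0.055,0],"d":[0.41,-1.97,0.54],"jaw":0.7},
    {"r":[0,-0.055,0],"d":[0.41,-1.97,0.54],"jaw":0.7},
    {"r":[0,-0.055,0],"d":[0.41,-1.97,0.54],"jaw":0.7},
    {"r":[0,-0.055,0],"d":[0.41,-1.97,0.54],"jaw":0.7},
  ],
)

```text
time: 11.23
tool_pos: [0.4608, -0.3293, 0.0857]
ee_rot: [0.089, 3.14, 0.0]
contact_force: [0.9, -0.6, -0.0]
width: 0.701
grasp_force: 0.0
```

```bash
python3 -c "
from h import *
go(.4595,-.331,.004,np.pi/2-.056)
snap('wrist','w8')"
```

```text
rv [ 0.     0.    -0.001] d [ 0.0013 -0.0018  0.0817] j6 now -2.18 t 11.2333
```

View pics/w8.png

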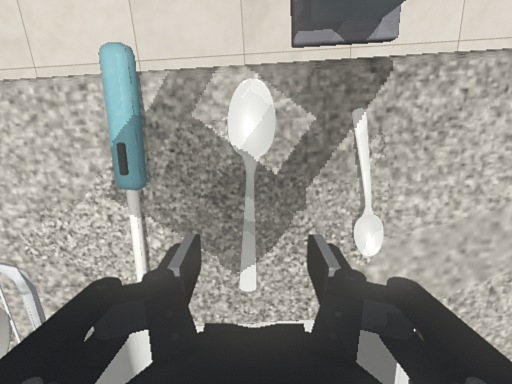

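The spoon (250, 80–290) is centred between the fingers (185 and 320), and the lighter is well clear at column 130. Descend and grip.

Scaled: 0.081 m is 0.81, 0.077 m is 0.77.

>>> shift_gripper(
  deltas=[
    {"d":[0.01,-0.02,0.35],"jaw":0.7},
    {"d":[0.01,-0.02,0.62],"jaw":0.7},
    {"d":[0.01,-0.02,0.77],"jaw":0.7},
    {"d":[0.01,-0.02,0.81],"jaw":0.7},
    {"d":[0.01,-0.02,0.81],"jaw":0.7},
    {"d":[0.01,-0.02,0.81],"jaw":0},
    {"d":[0.01,-0.02,0.81],"jaw":0},
    {"d":[0.01,-0.02,0.81],"jaw":0},
  ],
)

```text
time: 11.95
tool_pos: [0.461, -0.332, 0.0074]
ee_rot: [0.087, 3.137, -0.003]
contact_force: [-3.1, 4.2, 9.9]
width: 0.319
grasp_force: 58.4
```

>>> shift_gripper(
  deltas=[
    {"jaw":0},
    {"jaw":0},
    {"jaw":0},
    {"d":[0,0,-0.2],"jaw":0},
    {"d":[0,0,-0.6],"jaw":0},
    {"d":[0,0,-1],"jaw":0},
    {"d":[0,0,-1.4],"jaw":0},
    {"d":[0,0,-1.4],"jaw":0},
  ],
)

```text
time: 12.62
tool_pos: [0.4622, -0.3332, 0.1553]
ee_rot: [0.087, 3.13, -0.012]
contact_force: [1.2, -1.0, 0.1]
width: 0.31
grasp_force: 59.1
```

```bash
python3 -c "
from h import *
p=tray(.0425,-.105)
go(p[0],p[1],.14,-np.pi/2+TY)"
```

```text
rv [0.015 0.012 3.007] d [-0.1296  0.4006  0.0137] j6 now -2.18 t 12.6167
```

Scaled: 0.4 m is 4, -0.13 m is -1.3, 1 rad is 5.

>>> shift_gripper(
  deltas=[
    {"r":[0,0,5],"d":[-1.3,4,0],"jaw":0},
    {"r":[0,0,5],"d":[-1.3,4,0],"jaw":0},
    {"r":[0,0,5],"d":[-1.3,4,0],"jaw":0},
    {"r":[0,0,5],"d":[-1.3,4,0],"jaw":0},
    {"r":[0,0,5],"d":[-1.3,4,0],"jaw":0},
    {"r":[0,0,5],"d":[-1.3,4,0],"jaw":0},
    {"r":[0,0,5],"d":[-1.3,4,0],"jaw":0},
    {"r":[0,0,5],"d":[-1.3,4,0],"jaw":0},
  ],
)

```text
time: 13.28
tool_pos: [0.5719, -0.0438, 0.1464]
ee_rot: [1.48, 2.768, 0.001]
contact_force: [0.9, -2.3, -0.2]
width: 0.307
grasp_force: 59.1
```

>>> shift_gripper(
  deltas=[
    {"r":[0,0,5],"jaw":0},
    {"r":[0,0,5],"jaw":0},
    {"r":[0,0,5],"jaw":0},
    {"r":[0,0,5],"jaw":0},
    {"r":[0,0,5],"jaw":0},
    {"r":[0,0,5],"jaw":0},
    {"r":[0,0,5],"jaw":0},
    {"r":[0,0,5],"jaw":0},
  ],
)

```text
time: 13.95
tool_pos: [0.5716, -0.0457, 0.1462]
ee_rot: [2.627, 1.719, 0.002]
contact_force: [-0.3, 0.5, -0.9]
width: 0.305
grasp_force: 59.2
```

```bash
python3 -c "
from h import *
p=tray(.0425,-.105)
go(p[0],p[1],.14,-np.pi/2+TY)"
```

```text
rv [ 2.00e-03 -1.00e-03  1.08e+00] d [ 0.1133 -0.0031  0.0062] j6 now 0.29 t 13.95
```

>>> shift_gripper(
  deltas=[
    {"r":[0,0,5.4],"d":[1.13,-0.03,0.06],"jaw":0},
    {"r":[0,0,5.4],"d":[1.13,-0.03,0.06],"jaw":0},
    {"r":[0,0,5.4],"d":[1.13,-0.03,0.06],"jaw":0},
    {"r":[0,0,5.4],"d":[1.13,-0.03,0.06],"jaw":0},
    {"r":[0,0,5.4],"d":[1.13,-0.03,0.06],"jaw":0},
    {"r":[0,0,5.4],"d":[1.13,-0.03,0.06],"jaw":0},
    {"r":[0,0,5.4],"d":[1.13,-0.03,0.06],"jaw":0},
    {"r":[0,0,5.4],"d":[1.13,-0.03,0.06],"jaw":0},
  ],
)

```text
time: 14.62
tool_pos: [0.6134, 0.0595, 0.1401]
ee_rot: [3.129, 0.268, 0.003]
contact_force: [0.1, -0.3, -0.7]
width: 0.315
grasp_force: 59.2
```

>>> shift_gripper(
  deltas=[
    {"r":[0,0,0.4],"d":[0,0,0.2],"jaw":0},
    {"r":[0,0,0.4],"d":[0,0,0.3],"jaw":0},
    {"r":[0,0,0.4],"d":[0,0,0.3],"jaw":0},
    {"r":[0,0,0.4],"d":[0,0,0.3],"jaw":0},
  ],
)

```text
time: 14.95
tool_pos: [0.613, 0.0593, 0.1092]
ee_rot: [3.137, 0.157, 0.0]
contact_force: [1.2, 0.9, -0.2]
width: 0.312
grasp_force: 59.2
```

```bash
python3 -c "
from h import *
p=tray(.0425,-.105)
go(p[0],p[1],.0135,-np.pi/2+TY)
snap('wrist','w9')"
```

```text
rv [ 0.001 -0.     0.021] d [ 0.0011 -0.      0.0957] j6 now 1.53 t 14.95
```

View pics/w9.png

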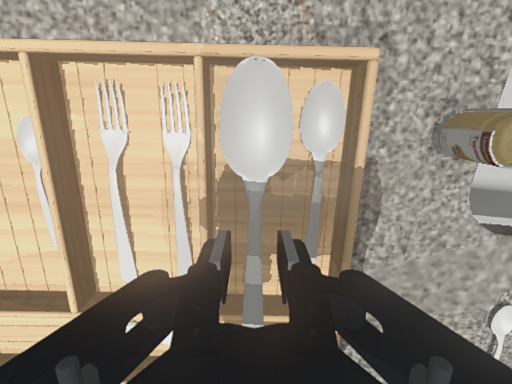

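The tablespoon hangs over its lane at column 255, bowl away from the robot like the tray one at column 320. Lower and release.

Scaled: 0.095 m is 0.95, 0.091 m is 0.91, 0.021 rad is 0.105.

>>> shift_gripper(
  deltas=[
    {"r":[0,0,0.105],"d":[0.01,0,0.3],"jaw":0},
    {"r":[0,0,0.105],"d":[0.01,0,0.6],"jaw":0},
    {"r":[0,0,0.105],"d":[0.01,0,0.8],"jaw":0},
    {"r":[0,0,0.105],"d":[0.01,0,0.91],"jaw":0},
    {"r":[0,0,0.105],"d":[0.01,0,0.95],"jaw":0},
    {"r":[0,0,0.105],"d":[0.01,0,0.95],"jaw":0},
    {"r":[0,0,0.105],"d":[0.01,0,0.95],"jaw":0.43},
    {"r":[0,0,0.105],"d":[0.01,0,0.95],"jaw":0.43},
  ],
)

```text
time: 15.67
tool_pos: [0.6153, 0.0594, 0.016]
ee_rot: [3.139, 0.12, 0.005]
contact_force: [-0.5, -0.0, 0.6]
width: 0.435
grasp_force: 0.0
```

>>> shift_gripper(
  deltas=[
    {"jaw":0.43},
    {"jaw":0.43},
    {"d":[0,0,-0.3],"jaw":0.43},
    {"d":[0,0,-0.7],"jaw":0.43},
    {"d":[0,0,-1.1],"jaw":0.43},
    {"d":[0,0,-1.4],"jaw":0.43},
    {"d":[0,0,-1.4],"jaw":0.43},
  ],
)

```text
time: 16.25
tool_pos: [0.6165, 0.0596, 0.1624]
ee_rot: [3.139, 0.12, 0.017]
contact_force: [1.5, 1.7, -0.2]
width: 0.43
grasp_force: 0.0
```

```bash
python3 -c "
from h import *
go(.4557,-.234,.12,-np.pi/2+.115)
snap('wrist','w10')"
```

```text
rv [ 0.001 -0.011 -0.039] d [-0.1831  0.2805  0.0407] j6 now 1.55 t 16.25
```

View pics/w10.png

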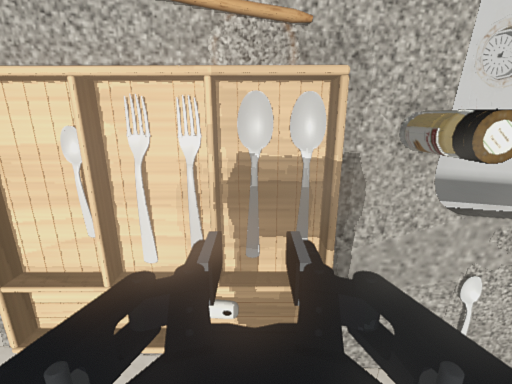

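Both tablespoons lie side by side at columns 253 and 307. Last is the teaspoon.

Scaled: 0.28 m is 2.8, -0.183 m is -1.83, -0.039 rad is -0.195.

>>> shift_gripper(
  deltas=[
    {"r":[0,-0.055,-0.195],"d":[-1.83,2.8,0.1],"jaw":0.65},
    {"r":[0,-0.055,-0.195],"d":[-1.83,2.8,0.1],"jaw":0.65},
    {"r":[0,-0.055,-0.195],"d":[-1.83,2.8,0.1],"jaw":0.65},
    {"r":[0,-0.055,-0.195],"d":[-1.83,2.8,0.1],"jaw":0.65},
    {"r":[0,-0.055,-0.195],"d":[-1.83,2.8,0.1],"jaw":0.65},
    {"r":[0,-0.055,-0.195],"d":[-1.83,2.8,0.1],"jaw":0.65},
    {"r":[0,-0.055,-0.195],"d":[-1.83,2.8,0.1],"jaw":0.65},
    {"r":[0,-0.055,-0.195],"d":[-1.83,2.8,0.1],"jaw":0.65},
  ],
  quiet=true,
)

```text
ok
```

>>> shift_gripper(
  deltas=[
    {"d":[0,0,0.3],"jaw":0.65},
    {"d":[0,0,0.6],"jaw":0.65},
    {"d":[0,0,0.7],"jaw":0.65},
    {"d":[0,0,0.7],"jaw":0.65},
  ],
)

```text
time: 17.3
tool_pos: [0.4515, -0.2318, 0.0713]
ee_rot: [-3.135, -0.18, 0.023]
contact_force: [0.1, 0.5, 0.3]
width: 0.651
grasp_force: 0.0
```

```bash
python3 -c "
from h import *
go(.4557,-.234,.003,-np.pi/2+.115)
snap('wrist','w11')"
```

```text
rv [-0.003  0.014 -0.   ] d [0.0049 0.0029 0.0682] j6 now 0.94 t 17.3
```

View pics/w11.png

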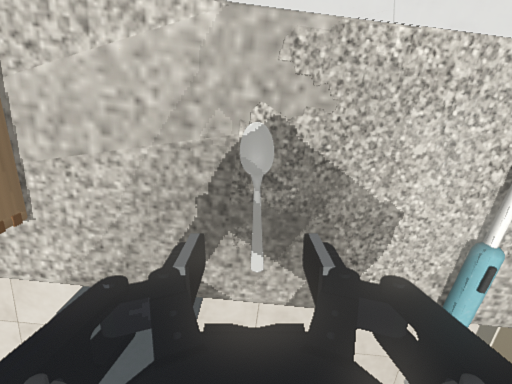

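The teaspoon (257, 122–270) is centred between the fingers (190 and 320). Descend and grip.

Scaled: 0.005 m is 0.05, 0.003 m is 0.03, 0.014 rad is 0.07.

>>> shift_gripper(
  deltas=[
    {"r":[0,0.07,0],"d":[0.05,0.03,0.3],"jaw":0.65},
    {"r":[0,0.07,0],"d":[0.05,0.03,0.52],"jaw":0.65},
    {"r":[0,0.07,0],"d":[0.05,0.03,0.65],"jaw":0.65},
    {"r":[0,0.07,0],"d":[0.05,0.03,0.68],"jaw":0.65},
    {"r":[0,0.07,0],"d":[0.05,0.03,0.68],"jaw":0.65},
    {"r":[0,0.07,0],"d":[0.05,0.03,0.68],"jaw":0},
    {"r":[0,0.07,0],"d":[0.05,0.03,0.68],"jaw":0},
    {"r":[0,0.07,0],"d":[0.05,0.03,0.68],"jaw":0},
  ],
)

```text
time: 18.02
tool_pos: [0.4582, -0.2354, 0.0078]
ee_rot: [3.135, 0.181, 0.009]
contact_force: [0.5, 0.1, 0.6]
width: 0.228
grasp_force: 0.2
```

>>> shift_gripper(
  deltas=[
    {"jaw":0},
    {"jaw":0},
    {"jaw":0},
    {"d":[0,0,-0.2],"jaw":0},
    {"d":[0,0,-0.6],"jaw":0},
    {"d":[0,0,-1],"jaw":0},
    {"d":[0,0,-1.4],"jaw":0},
    {"d":[0,0,-1.4],"jaw":0},
  ],
)

```text
time: 18.68
tool_pos: [0.4593, -0.2365, 0.1556]
ee_rot: [3.13, 0.18, 0.02]
contact_force: [1.2, -0.9, 2.0]
width: 0.0
grasp_force: 0.0
```

```bash
python3 -c "
from h import *
p=tray(.0425,.145)
go(p[0],p[1],.12,-np.pi/2+TY)"
```

```text
rv [ 0.007 -0.013  0.036] d [ 0.1964 -0.5262  0.0343] j6 now 0.93 t 18.6833
```

The fingers closed on nothing because the tool settled about 5 mm high. Check that the teaspoon hasn't shifted.

Scaled: 0.085 m is 0.85, 0.07 m is 0.7.

>>> shift_gripper(
  deltas=[
    {"d":[0,0,0.4],"jaw":0.65},
    {"d":[0,0,0.7],"jaw":0.65},
    {"d":[0,0,0.85],"jaw":0.65},
    {"d":[0,0,0.85],"jaw":0.65},
    {"d":[0,0,0.85],"jaw":0.65},
    {"d":[0,0,0.85],"jaw":0.65},
  ],
)

```text
time: 19.18
tool_pos: [0.4581, -0.2356, 0.0632]
ee_rot: [3.135, 0.18, 0.009]
contact_force: [0.8, 0.0, 1.0]
width: 0.648
grasp_force: 0.0
```

```bash
python3 -c "
from h import *
go(.4557,-.234,0,-np.pi/2+.115)
snap('wrist','w12')
s=snap('top'); im=s['color']
x0,y0,x1,y1=305,205,345,275
c=im[y0:y1,x0:x1].astype(int); mn=c.min(2); k=((mn>150)&(c.max(2)-mn<35)).astype(np.uint8)
k=cv2.morphologyEx(k,cv2.MORPH_CLOSE,np.ones((3,3)))
n,l,st,_=cv2.connectedComponentsWithStats(k); i=1+st[1:,4].argmax(); v,u=np.nonzero(l==i); print(len(u),axis(ray(s,np.c_[u+x0,v+y0],.005)))"
```

```text
rv [ 0.002 -0.006 -0.   ] d [-0.0025 -0.0019  0.0632] j6 now 0.93 t 19.1833
28 (array([ 0.40311789, -0.23784523]), np.float64(0.2099712769299811), 21.716014862060547, 8.86029052734375)
```

View pics/w12.png

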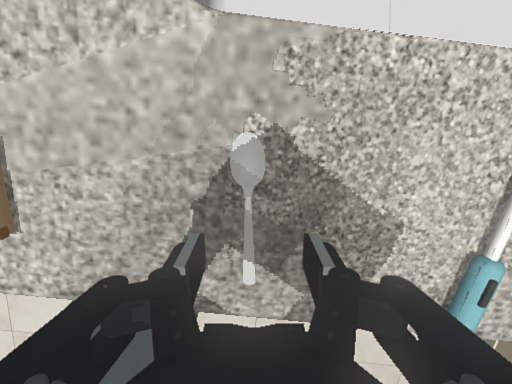

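The teaspoon is still there at column 248, rows 132–283. I'll locate it from this wrist view, descend, and check the height before closing.

Run:
```python
from h import *
s=snap('wrist'); P=ray(s,[[249,132],[248.5,284]],.005)[:,:2]; d=P[0]-P[1]; print(P,P.mean(0),np.hypot(*d),np.arctan2(d[1],d[0]))
m=P.mean(0); go(m[0],m[1],.002,-np.pi/2+np.arctan2(d[1],d[0]))
```

```text
[[ 0.51776635 -0.22488663]
 [ 0.39118798 -0.23840725]] [ 0.45447717 -0.23164694] 0.12729843244904668 0.10641269627436367
rv [ 0.002 -0.006  0.009] d [-0.0034 -0.0044  0.061 ] j6 now 0.93 t 19.3333
```

Careful with the scale: shifts go in units of 100 mm and turns go in units of 0.2 rad. That gives: 0.061 m is 0.61, 0.059 m is 0.59, 0.009 rad is 0.045.

>>> shift_gripper(
  deltas=[
    {"r":[0.01,-0.03,0.045],"d":[-0.03,-0.04,0.2],"jaw":0.65},
    {"r":[0.01,-0.03,0.045],"d":[-0.03,-0.04,0.4],"jaw":0.65},
    {"r":[0.01,-0.03,0.045],"d":[-0.03,-0.04,0.55],"jaw":0.65},
    {"r":[0.01,-0.03,0.045],"d":[-0.03,-0.04,0.59],"jaw":0.65},
    {"r":[0.01,-0.03,0.045],"d":[-0.03,-0.04,0.61],"jaw":0.65},
    {"r":[0.01,-0.03,0.045],"d":[-0.03,-0.04,0.61],"jaw":0.65},
    {"r":[0.01,-0.03,0.045],"d":[-0.03,-0.04,0.61],"jaw":0.65},
    {"r":[0.01,-0.03,0.045],"d":[-0.03,-0.04,0.61],"jaw":0.65},
  ],
)

```text
time: 20.0
tool_pos: [0.4547, -0.2319, 0.0016]
ee_rot: [-3.137, -0.166, 0.001]
contact_force: [0.4, -0.3, 0.7]
width: 0.649
grasp_force: 0.0
```

```bash
python3 -c "
from h import *
go(.4545,-.232,.002,-np.pi/2+.106)"
```

```text
rv [-0.     0.001  0.   ] d [-0.0003  0.0001 -0.0004] j6 now 0.94 t 20.0
```

>>> shift_gripper(
  deltas=[
    {"jaw":0},
    {"jaw":0},
    {"jaw":0},
    {"jaw":0},
    {"jaw":0},
    {"jaw":0},
    {"jaw":0},
    {"jaw":0},
  ],
)

```text
time: 20.67
tool_pos: [0.4545, -0.2317, 0.001]
ee_rot: [-3.136, -0.166, 0.002]
contact_force: [-1.1, -0.1, 5.7]
width: 0.224
grasp_force: 59.1
```

>>> shift_gripper(
  deltas=[
    {"d":[0,0,-0.2],"jaw":0},
    {"d":[0,0,-0.6],"jaw":0},
    {"d":[0,0,-1],"jaw":0},
    {"d":[0,0,-1.4],"jaw":0},
    {"d":[0,0,-1.4],"jaw":0},
    {"d":[0,0,-1.4],"jaw":0},
  ],
)

```text
time: 21.17
tool_pos: [0.4554, -0.2322, 0.1428]
ee_rot: [3.136, 0.166, 0.002]
contact_force: [-0.1, 0.7, -0.7]
width: 0.224
grasp_force: 58.8
```

```bash
python3 -c "
from h import *
p=tray(.0425,.145)
go(p[0],p[1],.12,-np.pi/2+TY)"
```

```text
rv [ 0.001 -0.001  0.027] d [ 0.1955 -0.5231  0.0225] j6 now 0.94 t 21.1667
```

>>> shift_gripper(
  deltas=[
    {"r":[0,0,0.135],"d":[1.955,-5.23,0],"jaw":0},
    {"r":[0,0,0.135],"d":[1.955,-5.23,0],"jaw":0},
    {"r":[0,0,0.135],"d":[1.955,-5.23,0],"jaw":0},
    {"r":[0,0,0.135],"d":[1.955,-5.23,0],"jaw":0},
    {"r":[0,0,0.135],"d":[1.955,-5.23,0],"jaw":0},
    {"r":[0,0,0.135],"d":[1.955,-5.23,0],"jaw":0},
    {"r":[0,0,0.135],"d":[1.955,-5.23,0],"jaw":0},
    {"r":[0,0,0.135],"d":[1.955,-5.23,0],"jaw":0},
  ],
  quiet=true,
)

```text
ok
```

>>> shift_gripper(
  deltas=[
    {"jaw":0},
  ],
)

```text
time: 21.92
tool_pos: [0.5376, 0.0967, 0.1387]
ee_rot: [-3.136, -0.131, 0.007]
contact_force: [1.4, -0.0, -0.3]
width: 0.223
grasp_force: 58.8
```

```bash
python3 -c "
from h import *
p=tray(.0425,.145)
go(p[0],p[1],.10,-np.pi/2+TY)"
```

```text
rv [-0.003  0.004  0.004] d [ 0.0744 -0.2063  0.0389] j6 now 1.62 t 21.9167
```

>>> shift_gripper(
  deltas=[
    {"r":[0,0,0.02],"d":[0.74,-2.06,0.38],"jaw":0},
    {"r":[0,0,0.02],"d":[0.74,-2.06,0.38],"jaw":0},
    {"r":[0,0,0.02],"d":[0.74,-2.06,0.38],"jaw":0},
    {"r":[0,0,0.02],"d":[0.74,-2.06,0.38],"jaw":0},
    {"r":[0,0,0.02],"d":[0.74,-2.06,0.38],"jaw":0},
    {"r":[0,0,0.02],"d":[0.74,-2.06,0.38],"jaw":0},
    {"r":[0,0,0.02],"d":[0.74,-2.06,0.38],"jaw":0},
    {"r":[0,0,0.02],"d":[0.74,-2.06,0.38],"jaw":0},
  ],
  quiet=true,
)

```text
ok
```

>>> shift_gripper(
  deltas=[
    {"jaw":0},
    {"jaw":0},
  ],
)

```text
time: 22.75
tool_pos: [0.5949, 0.3012, 0.1027]
ee_rot: [-3.138, -0.116, 0.004]
contact_force: [0.1, 0.1, -0.2]
width: 0.217
grasp_force: 58.9
```

```bash
python3 -c "
from h import *
p=tray(.0425,.145)
go(p[0],p[1],.009,-np.pi/2+TY)"
```

```text
rv [-0.001  0.002 -0.005] d [ 0.0003 -0.0073  0.0937] j6 now 1.93 t 22.75
```

Scaled: 0.093 m is 0.93, 0.09 m is 0.9.

>>> shift_gripper(
  deltas=[
    {"d":[0,-0.07,0.3],"jaw":0},
    {"d":[0,-0.07,0.6],"jaw":0},
    {"d":[0,-0.07,0.8],"jaw":0},
    {"d":[0,-0.07,0.9],"jaw":0},
    {"d":[0,-0.07,0.93],"jaw":0},
    {"d":[0,-0.07,0.93],"jaw":0},
    {"d":[0,-0.07,0.93],"jaw":0},
    {"d":[0,-0.07,0.93],"jaw":0.4},
  ],
)

```text
time: 23.42
tool_pos: [0.5951, 0.3096, 0.0116]
ee_rot: [-3.137, -0.117, -0.0]
contact_force: [-0.5, -0.5, 0.3]
width: 0.349
grasp_force: 0.0
```

>>> shift_gripper(
  deltas=[
    {"jaw":0.4},
    {"jaw":0.4},
    {"d":[0,0,-0.3],"jaw":0.4},
    {"d":[0,0,-0.7],"jaw":0.4},
    {"d":[0,0,-1.1],"jaw":0.4},
    {"d":[0,0,-1.5],"jaw":0.4},
    {"d":[0,0,-1.9],"jaw":0.4},
    {"d":[0,0,-2],"jaw":0.4},
  ],
)

```text
time: 24.08
tool_pos: [0.5959, 0.3099, 0.218]
ee_rot: [-3.135, -0.118, -0.009]
contact_force: [-0.1, -0.2, 0.9]
width: 0.401
grasp_force: 0.0
```

Run:
```python
from h import *
snap('wrist','w13')
```

```text
(no output)
```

View pics/w13.png

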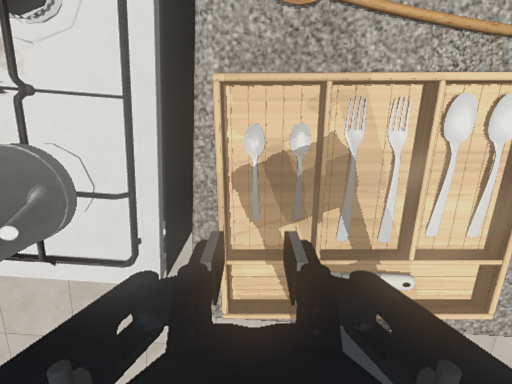

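All the pairs lie side by side in their lanes: teaspoons at columns 255 and 299, forks at 352 and 396, tablespoons at 455 and 497. The peeler is in the front bay at (380,282). The gripper is clear, so I'm handing in.

```bash
python3 -c "
from plant import arm, eyes, probe_bus
print(arm.close_job())"
```

```text
the job is handed in; nothing more can be done
None
```

I handed the job in after about 24 s of robot time: the peeler lies lengthwise in the front bay, and the fork, tablespoon and teaspoon each lie flat beside their own kind. My first grip on the teaspoon missed, and the second held.

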